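Stack two cassettes with a separator and hold the exposure shutter half open

TASK

Load the white exposure box: lay the orange separator sheet squarely on the black cassette in its nest, set the blue cassette squarely on the sheet, both lined up with the black one and let go. Only when the stack is complete, draw the sprung shutter by its red upright handle to the green half-way marks, never past the red three-quarter marks, and finish while still holding it steady there against its spring. Leave the beaker, flask, marker pen and timer where they stand.

Things in the scene. Friction and masses are not known exactly. Their poses are not given: they have to be found in the camera images.
- exposer: Exposure box, fixed: white housing 130 x 130 x 44 mm with a low grey shutter track, 90 mm wide, reaching out to y = 223 mm on its +y side. Origin: underside centre of the white housing, under the nest centre; z up; +y is the way the shutter opens.
- nest (a point): Centre of the flat nest floor on the white housing, 44 mm above the worktop; axes as the box's. Four steel corner lips 6 mm high locate the black cassette there with about 2 mm play.
- half_mark (a point): Centre between the two broad green half-way marks on the track rails, 40 mm above the worktop, at y = 155 mm in the box's frame. The marks lie 15 mm apart: shut at y = 125, quarter 140, half 155 (green), three quarters 170 (red), open 185 mm. A thin red pointer line across the blade, level with the middle of the handle, runs along them
- shutter (a joint): Travel of the shutter in m along the box's +y: 0 = shut, 0.06 = fully open, 0.03 = half way. A spring always pushes it shut: 5 N at the start of travel, rising evenly (133 N/m) to 9 N at half and 13 N fully open; it snaps shut when let go.
- handle (a point): Red upright handle of the shutter, a block 30 mm along the box's x, 14 mm along its y (the travel direction), 50 mm high. This point: centre of its foot, 44 mm above the worktop; z up; top at 94 mm. Shut, it stands at x = 0, y = 125 mm in the box's frame; it moves along +y. Under it: a dark carriage block (30 x 22 mm, up to 44 mm height) and the thin steel blade
- lower_cassette: Black cassette, 56 (x) x 90 (y) x 16 mm (z), lying loose in the nest, long side along the box's y. Origin: underside centre; top 60 mm above the worktop.
- separator: Orange rigid separator sheet, 64 (x) x 94 (y) x 5 mm (z), 40 g. Origin: underside centre. It starts flat on a grey stand 30 mm high (44 x 74 mm on top), overhanging its long edges by about 10 mm, so that it can be gripped across its 64 mm from above. Belongs centred on the black cassette (underside 60 mm above the worktop), long sides parallel
- upper_cassette: Blue cassette, 56 (x) x 90 (y) x 12 mm (z), with an upright grip rib mid-top: 14 mm thick (x), 50 mm long (y), from 12 to 40 mm above the underside; 105 to 210 g. Origin: underside centre. It starts on the other grey stand, 30 mm high. Belongs centred on the separator (underside 65 mm above the worktop), long sides parallel; either end may lead
- beaker: Clear beaker, 54 mm wide, 69 mm high, standing; origin at its underside centre. Bystander.
- flask: Conical flask, 76 mm wide, 133 mm high, standing; origin at its underside centre. Bystander.
- marker: Red and white marker pen, 17 x 135 x 16 mm, lying; origin at its underside centre. Bystander.
- timer: White bench timer, 68 x 68 x 20 mm, lying; origin at its underside centre. Bystander.
There are look-alikes about, which are no part of the job. Several things have the shape of the separator; the one meant has the colours described above.

How it is judged (in metres and radians):
On the way, in this order (a step that is already met when the one before it is completed fails the run):
1. the separator sheet lies squarely on the black cassette, let go (horizontal distance between lower_cassette and nest below 0.005 m and z of lower_cassette in the frame of exposer between 0.041 and 0.047 m and angle between the y axis of each of lower_cassette, separator and the y axis of exposer, either way round below 0.15 rad and angle between each of lower_cassette, separator's own z axis and vertical below 0.06 rad and horizontal distance between separator and nest below 0.01 m and z of separator in the frame of exposer between 0.057 and 0.063 m and contact force between the fingers and separator below 0.2 N and linear speed of separator below 0.02 m/s), for 0.2 s.
2. the blue cassette lies squarely on the sheet, let go (horizontal distance between lower_cassette and nest below 0.005 m and z of lower_cassette in the frame of exposer between 0.041 and 0.047 m and angle between the y axis of each of lower_cassette, separator, upper_cassette and the y axis of exposer, either way round below 0.15 rad and angle between each of lower_cassette, separator, upper_cassette's own z axis and vertical below 0.06 rad and horizontal distance between each of separator, upper_cassette and nest below 0.01 m and z of separator in the frame of exposer between 0.057 and 0.063 m and z of upper_cassette in the frame of exposer between 0.062 and 0.068 m and contact force between the fingers and upper_cassette below 0.2 N and linear speed of upper_cassette below 0.02 m/s), for 0.2 s.
At the end, for the whole second after the job is handed in: Sheet on the black cassette and blue cassette on the sheet, each within 10 mm of the nest centre seen from above, within 0.15 rad of parallel, flat, at rest and let go; the shutter held by the gripper fingers with more than 4 N on its handle, still, at 30 mm +/- 4.5 mm of its 60 mm travel (all of step 2 and contact force between the fingers and separator below 0.2 N and linear speed of separator below 0.02 m/s and value of joint shutter between 0.0255 and 0.0345 m and velocity of joint shutter between -0.01 and 0.01 m/s and contact force between the fingers and shutter above 4 N); the arm keeps its last pose, push and grip.
It fails at once if the shutter is opened before the stack is complete (value of joint shutter above 0.008 m and not (horizontal distance between lower_cassette and nest below 0.005 m and z of lower_cassette in the frame of exposer between 0.041 and 0.047 m and angle between the y axis of each of lower_cassette, separator, upper_cassette and the y axis of exposer, either way round below 0.15 rad and angle between each of lower_cassette, separator, upper_cassette's own z axis and vertical below 0.06 rad and horizontal distance between each of separator, upper_cassette and nest below 0.01 m and z of separator in the frame of exposer between 0.057 and 0.063 m and z of upper_cassette in the frame of exposer between 0.062 and 0.068 m)).
It fails at once if the shutter is drawn past the three-quarter mark (value of joint shutter above 0.046 m).
It fails at once if a bystander is moved by more than 20 mm (distance of any of beaker, flask, marker, timer from where it was at the start of the episode above 0.02 m).
It fails at once if a bystander is tipped (angle between any of beaker, flask's own z axis and vertical above 0.5 rad).
It also fails if it takes over 67 s, if anything falls off the work surface, if the arm or the gripper's body presses on something with over 40 N, if the wrist force passes 120 N, or if a joint passes its speed limit or range.

ROBOT

A 6-joint arm with a two-finger parallel gripper is mounted at the origin on a cart in front of the work surface, level with it; the furniture and walls round the work are solid. World frame = base frame: x ahead of the robot, y to its left, z up, the work surface at z = 0. Lengths are in mm, angles in rad, forces in N, time in s.
With the tool pointing down it reaches from about 350 to 975 mm from the base axis. Payload 7.1 kg.
Tool frame: the origin (TCP) lies at the very end of the fingers, on their centre line; the grasp point (between the pads) lies 19 mm behind it; z points along the fingers, y is the line along which they close (so a half turn about z gives the same grasp; the last joint's range is limited). The gripper opens to 88 mm and grips with 3 to 60 N. Pads are 20 mm wide; open, the fingers measure 115 mm over their backs; the gripper's body (75 mm by 178 mm) begins 61 mm behind the grasp point.
Start: joints at [1.094, 0.423, 1.63, -0, 1.089, -0.019], TCP at [276.202, 560.64, 222.675] pointing down, gripper open.
Joint ranges: [-3, 3], [-0.9, 2.11], [0.09, 2.58], [-1.31, 4.45], [0.11, 2.69], [-2.54, 2.54]. Speed limits (rad/s): [2.39, 2.39, 3.01, 3.14, 3.14, 3.14].

INTERFACE

Orientations are given as a rotation vector (axis times angle).
In Python, from workcell import * gives the robot as it stands.
- The arm moves only by the tool step_arm, never from a script. Its argument "deltas" is a list of rows, each a list of 3 entries, a list of its own where there are three numbers: the shift along the tool's x, y, z in units of 300 mm (1.0 is 300 mm), then the turn, a rotation vector about the tool's x, y, z in units of 1.5 rad (1.0 is 1.5 rad), then the gripper command: -1 is shut, 1 is fully open, values between are in proportion. In form: [[[dx, dy, dz], [rx, ry, rz], gripper], ...]. A call has 1 to 20 rows; each row is the pose to reach, as a shift and turn from the pose commanded when the call began, along the tool's axes at that moment; what a row does not reach only later rows make up. A row lasts 1/12 s, in which the tool goes at most 41.7 mm and 7.16 degrees, less where a joint would pass 70% of its speed; a pose out of reach is approached as far as the arm can. A call with a number of a shift or a turn outside -1 to 1 is refused whole. A call with a gripper value outside its range is refused whole. The fingers move at their own pace and stop on an object; the grip force is fixed at half the most. Time passes only in rows, so rows that repeat a pose let the fingers close. It gives the time, the measured TCP pose, the force, the opening and the grip force at its end, in the units of the state.
- get_obs(): the state, without advancing time (a new reading comes with each control period).
- get_image(name): name is "side" or "top"; returns a dict with "pixels" (420x560x3 uint8, red, green, blue), "fx", "fy", "cx", "cy" (pixels), "T" (4x4, takes a point from camera to world coordinates). Camera axes: x right, y down, z forward; pixel columns grow to the right and rows downward; lengths in mm; the calibration is good to about 2 mm. A picture is of the moment at which its call begins. There is no depth.
- close_job(): hands the job in; it is judged then, once.
The state is a dict: "t": time; "qpos": joint angles; "qvel": joint speeds; "joint_torque": joint torques, N m; "ee_pos": TCP position; "orientation": TCP orientation; "ft_force": force on the tool from outside, world axes, zero at the start; "moment": the same for the moment, N m; "width": finger opening in mm; "grasp_force": force on a finger pad.
Only numpy, scipy, OpenCV 4.12 (cv2) and the standard library are available. Lean on these libraries where they do the work, as an engineer would, in place of code of your own. Each camera call takes 0.05 s, during which the arm holds its last target. There are 200 camera calls.

## Working session

There is one attempt and no reset: what is moved stays moved. The work goes in short steps, Python scripts to look and compute and a tool call to move; the robot and the scene stay as the last step left them, time stands still between calls to the robot, and variables do not carry over. Pictures are saved under pics/ and viewed, at most 10 in all, crops included, and the job is handed in when it is done.

Besides the shell and the picture viewer there is one more tool, called after "Emit:" as name(argument=value, ...) on one line, values as JSON. step_arm: Moves the arm, as the interface text tells. Its arguments: {"type":"object","properties":{"deltas":{"type":"array","items":{"type":"array"}}},"required":["deltas"]}

```bash
ls; mkdir -p pics
cat > h.py <<'E'
import numpy as np, cv2
from workcell import *
def snap(n,f):
    d=get_image(n); np.savez('pics/'+f+'.npz',**{k:d[k] for k in d}); cv2.imwrite('pics/'+f+'.png',cv2.cvtColor(d['pixels'],cv2.COLOR_RGB2BGR)); return d
def crop(f,x0,y0,x1,y1,s):
    im=cv2.imread('pics/'+f+'.png')[y0:y1,x0:x1]; cv2.imwrite(f'pics/{f}_{x0}_{y0}.png',cv2.resize(im,None,fx=s,fy=s,interpolation=cv2.INTER_CUBIC))
def ray(d,u,v,z):
    T=np.array(d['T']); r=T[:3,:3]@np.array([(u-d['cx'])/d['fx'],(v-d['cy'])/d['fy'],1]); o=T[:3,3]
    return o+r*(z-o[2])/r[2]
def proj(d,p):
    T=np.array(d['T']); c=T[:3,:3].T@(np.array(p)-T[:3,3]); return d['fx']*c[0]/c[2]+d['cx'],d['fy']*c[1]/c[2]+d['cy']
E
python3 - <<'E'
from h import *
a=snap('top','t0');b=snap('side','s0')
print(a['T'],a['fx'],b['T'],b['fx']);print(get_obs())
E
```

```text
pics
[[ 2.39468389e-02 -9.96194246e-01  8.38067646e-02  4.49816081e+02]
 [-9.99412720e-01 -2.59106955e-02 -2.24243280e-02 -1.57457772e+01]
 [ 2.45104780e-02 -8.32205548e-02 -9.96229680e-01  1.01286667e+03]
 [ 0.00000000e+00  0.00000000e+00  0.00000000e+00  1.00000000e+00]] 415.1467501319546 [[ 9.15205827e-01 -2.23044735e-01  3.35632746e-01  8.15092363e+01]
 [-4.02356204e-01 -4.59183268e-01  7.91997609e-01 -1.03405546e+03]
 [-2.25339556e-02 -8.59884744e-01 -5.09990635e-01  6.91409456e+02]
 [ 0.00000000e+00  0.00000000e+00  0.00000000e+00  1.00000000e+00]] 462.02987221511773
{'t': 0.1, 'qpos': array([ 1.09401353e+00,  4.23725363e-01,  1.63060104e+00,  4.92238545e-06,
        1.08862609e+00, -1.89832259e-02]), 'qvel': array([ 0.00047327, -0.00093579, -0.00216726,  0.00065719,  0.000778  ,
        0.00095473]), 'joint_torque': array([-1.77541478e-04, -5.45614564e+01, -2.74324983e+01,  6.45640539e-02,
        1.88196776e-02, -6.89657099e-05]), 'ee_pos': array([275.96978037, 560.2111556 , 222.00875346]), 'orientation': array([-7.12773354e-01, -3.05931880e+00,  2.06884465e-03]), 'ft_force': array([-0.29801264,  0.71774118,  0.14336679]), 'moment': array([ 0.03436422, -0.0243254 ,  0.02601564]), 'grasp_force': 0.0, 'width': 87.5451135461837}
```

View pics/t0.png

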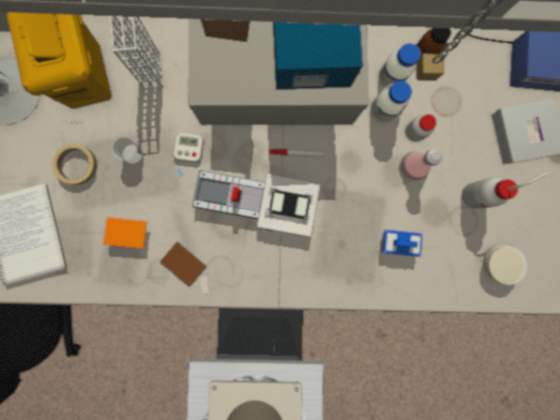

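View pics/s0.png

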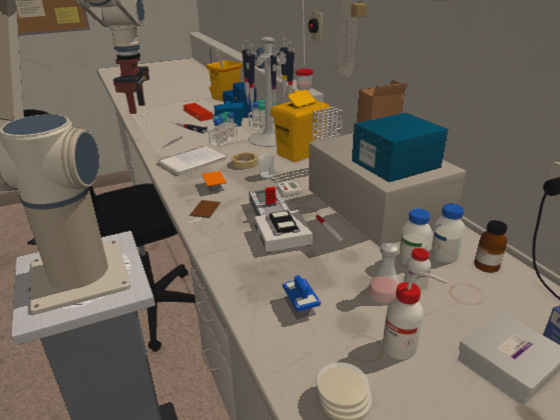

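The side view shows the box at (280,215), the orange sheet on its stand at (213,180) and the blue cassette at (300,295). Separator candidates in the top view:
- orange sheet, (125,233), on a raised stand
- brown plate, (183,264), flat on the bench
- grey-white boxes at the right, (535,130)

I choose the orange one and will check it close up.

Run:
```python
from h import *
crop('t0',190,165,325,245,5.9)
im=cv2.imread('pics/t0.png'); r=lambda x,y:cv2.resize(im[y:y+40,x:x+50],None,fx=8,fy=8,interpolation=cv2.INTER_CUBIC)
cv2.imwrite('pics/ob.png',np.hstack([r(100,213),r(378,223)]))
```

```text
(no output)
```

View pics/t0_190_165.png

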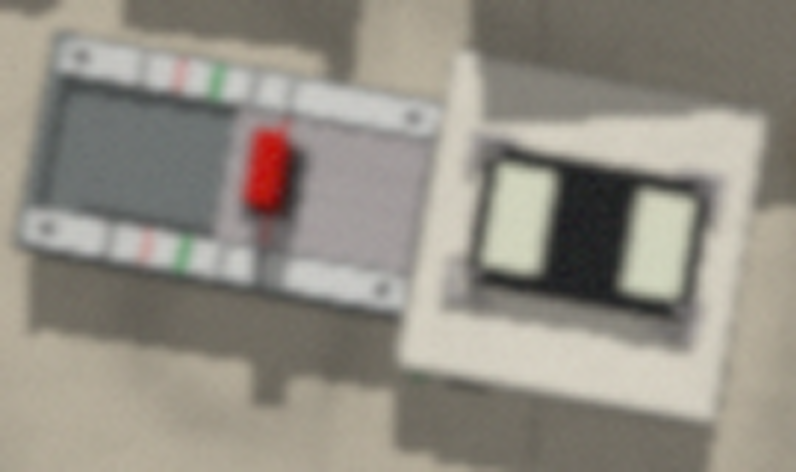

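View pics/ob.png

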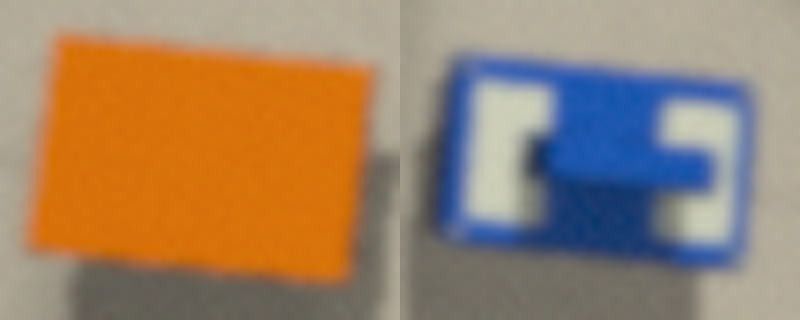

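The crops confirm orange sheet (corners about (58,37), (375,66), (350,282), (28,250) in the crop) and blue cassette with its rib centred near (632,165). The box crop shows the black cassette centred near (593,231), and the red handle near (268,170), shut.

Run:
```python
from h import *
d=np.load('pics/t0.npz'); d={k:d[k] for k in d}
def W(pts,x0,y0,s,z): return np.array([ray(d,x0+(x+.5)/s-.5,y0+(y+.5)/s-.5,z)[:2] for x,y in pts])
def rect(n,P):
    L=((P[0]+P[3])-(P[1]+P[2]))/2; S=((P[0]+P[1])-(P[2]+P[3]))/2
    print(n,P.mean(0).round(1),'long(+y) ang from world y',np.arctan2(-L[0],L[1]).round(3),'short',np.arctan2(S[1],S[0]).round(3),np.hypot(*L).round(1),np.hypot(*S).round(1))
rect('house',W([(462,52),(766,115),(715,418),(402,365)],190,165,5.9,44))
rect('black',W([(497,148),(708,185),(690,312),(478,280)],190,165,5.9,60))
rect('orange',W([(58,37),(375,66),(350,282),(28,250)],100,213,8,35))
rect('blue',W([(55,58),(350,82),(342,268),(43,238)],378,223,8,42))
rect('rib',W([(153,140),(313,152),(312,190),(150,175)],378,223,8,70))
print('green',W([(216,80),(183,253)],190,165,5.9,40),'handle',W([(268,170)],190,165,5.9,94),'ptr',W([(285,125),(265,230)],190,165,5.9,42))
print('end',W([(62,35),(18,243)],190,165,5.9,40))
for n,p,z in [('beaker',(130,155),0),('timer',(188,147),20),('marker',(296,153),8),('flask',(418,165),30)]: print(n,ray(d,*p,z)[:2].round())
im=cv2.cvtColor(d['pixels'],cv2.COLOR_RGB2HSV)[205:265,90:170]
m=cv2.inRange(im,(5,180,150),(18,255,255)); r=cv2.minAreaRect(cv2.findNonZero(m)); print(r, ray(d,r[0][0]+90,r[0][1]+205,35))
import os; o=get_obs(); print(o['ee_pos'],cv2.Rodrigues(o['orientation'])[0].round(3))
```

```text
house [524.6 -68. ] long(+y) ang from world y -0.161 short -0.156 124.7 124.7
black [525.6 -69.8] long(+y) ang from world y -0.136 short -0.12 83.7 51.3
orange [450.8 312.5] long(+y) ang from world y -0.071 short -0.073 92.9 62.6
blue [ 442.2 -336. ] long(+y) ang from world y -0.066 short -0.057 87.9 53.6
rib [ 441.8 -336.6] long(+y) ang from world y -0.059 short -0.058 46.3 10.4
green [[583.80814542  81.16083707]
 [514.25853389  91.87091402]] handle [[542.78247295  55.11740014]] ptr [[566.22571635  52.95378712]
 [524.09833557  59.54534884]]
end [[600.2376344  143.09469882]
 [516.55680634 157.19937116]]
beaker [640. 322.]
timer [660. 178.]
marker [655. -84.]
flask [ 630. -378.]
((34.71233367919922, 27.732877731323242), (39.46617126464844, 26.43290901184082), 6.009005546569824) [449.9362644  312.93411824  35.        ]
[275.96978037 560.2111556  222.00875346] [[-0.897  0.442 -0.001]
 [ 0.442  0.897 -0.001]
 [ 0.    -0.001 -1.   ]]
```

```bash
cat >> h.py <<'E'
from scipy.spatial.transform import Rotation as Ro
def plan(p,yaw):
    "units to go from the measured pose to TCP p (mm), tool down with tool y at yaw"
    o=get_obs(); R=Ro.from_rotvec(o['orientation']).as_matrix(); y=np.array([np.cos(yaw),np.sin(yaw),0]); z=np.array([0,0,-1.])
    G=np.c_[np.cross(y,z),y,z]
    s=R.T@(np.array(p)-o['ee_pos']); w=Ro.from_matrix(R.T@G).as_rotvec()
    print('shift',(s/300).round(4),'turn',(w/1.5).round(4),'rows',np.ceil(max(np.linalg.norm(s)/41.7,np.linalg.norm(w)/.125)))
def st():
    o=get_obs(); R=Ro.from_rotvec(o['orientation']).as_matrix(); print('t',o['t'],'p',o['ee_pos'].round(1),'yaw',np.arctan2(R[1,1],R[0,1]).round(3),'tilt',R[:2,2].round(4),'F',o['ft_force'].round(1),'w',o['width'],'g',o['grasp_force'])
E
python3 -c "
from h import *
st();plan([451,312.6,120],-0.072)"
```

```text
t 0.1 p [276.  560.2 222. ] yaw 1.113 tilt [-0.0006 -0.0012] F [-0.3  0.7  0.1] w 87.5451135461837 g 0.0
shift [-0.8882 -0.4821  0.3407] turn [-8.0e-04  5.0e-04  7.9e-01] rows 10.0
```

Emit:
step_arm(deltas=[[[-0.888, -0.482, 0.1], [0, 0, 0.79], 1], [[-0.888, -0.482, 0.1], [0, 0, 0.79], 1], [[-0.888, -0.482, 0.1], [0, 0, 0.79], 1], [[-0.888, -0.482, 0.1], [0, 0, 0.79], 1], [[-0.888, -0.482, 0.1], [0, 0, 0.79], 1], [[-0.888, -0.482, 0.1], [0, 0, 0.79], 1], [[-0.888, -0.482, 0.34], [0, 0, 0.79], 1], [[-0.888, -0.482, 0.34], [0, 0, 0.79], 1], [[-0.888, -0.482, 0.34], [0, 0, 0.79], 1], [[-0.888, -0.482, 0.34], [0, 0, 0.79], 1], [[-0.888, -0.482, 0.34], [0, 0, 0.79], 1], [[-0.888, -0.482, 0.34], [0, 0, 0.79], 1], [[-0.888, -0.482, 0.34], [0, 0, 0.79], 1], [[-0.888, -0.482, 0.34], [0, 0, 0.79], 1], [[-0.888, -0.482, 0.34], [0, 0, 0.79], 1], [[-0.888, -0.482, 0.34], [0, 0, 0.79], 1]])

```text
t: 1.43
ee_pos: [451.2, 313.6, 121.1]
orientation: [2.299, 2.141, 0.001]
ft_force: [-0.3, 0.5, 0.2]
width: 88.0
grasp_force: 0.0
```

```bash
python3 -c "
from h import *
st();plan([451,312.6,20],-0.072);snap('top','t1')
crop('t1',60,180,200,285,5.7)"
```

```text
t 1.4333 p [451.2 313.6 121.1] yaw -0.071 tilt [0.0007 0.0005] F [-0.3  0.5  0.2] w 88.02235375927403 g 0.0
shift [-0.0036 -0.0008  0.3371] turn [ 0.0004 -0.0003  0.0008] rows 3.0
```

View pics/t1_60_180.png

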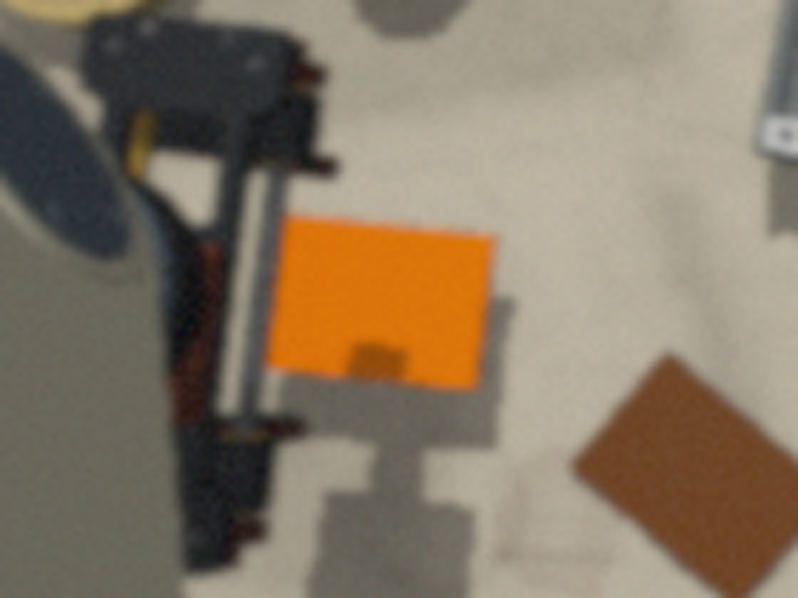

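The fingers, at crop (335,165) and (300,428), straddle the sheet, which spans about v 215–390. That is centred, so I descend.

Emit:
step_arm(deltas=[[[-0.004, -0.001, 0.15], [0, 0, 0], 1], [[-0.004, -0.001, 0.25], [0, 0, 0], 1], [[-0.004, -0.001, 0.3], [0, 0, 0], 1], [[-0.004, -0.001, 0.335], [0, 0, 0], 1], [[-0.004, -0.001, 0.335], [0, 0, 0], 1], [[-0.004, -0.001, 0.335], [0, 0, 0], 1], [[-0.004, -0.001, 0.335], [0, 0, 0], -1], [[-0.004, -0.001, 0.335], [0, 0, 0], -1], [[-0.004, -0.001, 0.335], [0, 0, 0], -1], [[-0.004, -0.001, 0.335], [0, 0, 0], -1], [[-0.004, -0.001, 0.335], [0, 0, 0], -1], [[-0.004, -0.001, 0.335], [0, 0, 0], -1], [[-0.004, -0.001, 0.335], [0, 0, 0], -1], [[-0.004, -0.001, 0.335], [0, 0, 0], -1], [[-0.004, -0.001, 0.335], [0, 0, 0], -1]])

```text
t: 2.73
ee_pos: [451.4, 312.3, 21.1]
orientation: [2.3, 2.14, 0.002]
ft_force: [-0.9, -0.1, 6.7]
width: 63.7
grasp_force: 30.0
```

```bash
python3 -c "
from h import *
st();plan([451,312.6,180],-0.072)"
```

```text
t 2.7333 p [451.4 312.3  21.1] yaw -0.072 tilt [0.0011 0.0007] F [-0.9 -0.1  6.7] w 63.687008689519004 g 30.001171231269836
shift [ 0.0013 -0.0008 -0.5298] turn [ 0.0007 -0.0005 -0.    ] rows 4.0
```

Emit:
step_arm(deltas=[[[0, 0, -0.05], [0, 0, 0], -1], [[0, 0, -0.15], [0, 0, 0], -1], [[0, 0, -0.25], [0, 0, 0], -1], [[0, 0, -0.35], [0, 0, 0], -1], [[0, 0, -0.45], [0, 0, 0], -1], [[0, 0, -0.5], [0, 0, 0], -1], [[0, 0, -0.53], [0, 0, 0], -1], [[0, 0, -0.53], [0, 0, 0], -1], [[0, 0, -0.53], [0, 0, 0], -1]])

```text
t: 3.48
ee_pos: [450.6, 311.8, 178.8]
orientation: [-2.3, -2.14, 0.0]
ft_force: [-0.2, -0.7, -0.7]
width: 63.4
grasp_force: 30.0
```

```bash
python3 -c "
from h import *
st();plan([500,80,180],-0.15)"
```

```text
t 3.4833 p [450.6 311.8 178.8] yaw -0.072 tilt [-0.0002 -0.0001] F [-0.2 -0.7 -0.7] w 63.442167745515334 g 29.99983102083206
shift [-0.7589  0.2198 -0.0039] turn [-0.0001  0.0001  0.052 ] rows 6.0
```

Emit:
step_arm(deltas=[[[-0.08, 0.02, 0], [0, 0, 0.01], -1], [[-0.18, 0.05, 0], [0, 0, 0.02], -1], [[-0.3, 0.09, 0], [0, 0, 0.03], -1], [[-0.42, 0.12, 0], [0, 0, 0.04], -1], [[-0.54, 0.156, 0], [0, 0, 0.05], -1], [[-0.64, 0.185, 0], [0, 0, 0.052], -1], [[-0.72, 0.21, 0], [0, 0, 0.052], -1], [[-0.759, 0.22, 0], [0, 0, 0.052], -1], [[-0.759, 0.22, 0], [0, 0, 0.052], -1]])

```text
t: 4.23
ee_pos: [499.8, 78.1, 177.7]
orientation: [-2.384, -2.044, 0.004]
ft_force: [0.1, -0.5, -0.3]
width: 63.4
grasp_force: 30.0
```

```bash
python3 -c "
from h import *
st();plan([525,-69,110],-0.15)"
```

```text
t 4.2333 p [499.8  78.1 177.7] yaw -0.153 tilt [-0.0027 -0.0006] F [ 0.1 -0.5 -0.3] w 63.35403818063598 g 29.999471604824066
shift [-0.4717  0.1583  0.2258] turn [-0.0017  0.0006 -0.002 ] rows 4.0
```

Emit:
step_arm(deltas=[[[-0.08, 0.027, 0], [0, 0, 0], -1], [[-0.18, 0.06, 0], [0, 0, 0], -1], [[-0.28, 0.094, 0], [0, 0, 0], -1], [[-0.38, 0.128, 0], [0, 0, 0], -1], [[-0.44, 0.148, 0], [0, 0, 0], -1], [[-0.472, 0.158, 0], [0, 0, 0], -1], [[-0.472, 0.158, 0.05], [0, 0, 0], -1], [[-0.472, 0.158, 0.15], [0, 0, 0], -1], [[-0.472, 0.158, 0.2], [0, 0, 0], -1], [[-0.472, 0.158, 0.226], [0, 0, 0], -1], [[-0.472, 0.158, 0.226], [0, 0, 0], -1], [[-0.472, 0.158, 0.226], [0, 0, 0], -1]])

```text
t: 5.23
ee_pos: [526.0, -66.0, 111.2]
orientation: [-2.38, -2.049, 0.001]
ft_force: [0.7, 0.2, 0.5]
width: 63.6
grasp_force: 30.0
```

```bash
python3 -c "
from h import *
st();plan([525,-69,52.5],-0.15);a=snap('top','t2');b=snap('side','s2')
crop('t2',180,150,340,260,5)
crop('s2',220,160,340,260,6)
for c in (a,b):
  R=Ro.from_euler('z',-.15).as_matrix()
  print([np.round(proj(c,np.array([525,-69,z])+R@[x,y,0]),1).tolist() for z,X,Y in ((125,32,47),(60,28,45)) for x,y in ((X,Y),(X,-Y),(-X,-Y),(-X,Y))])"
```

```text
t 5.2333 p [526.  -66.  111.2] yaw -0.149 tilt [-0.0009  0.0003] F [0.7 0.2 0.5] w 63.55343731949896 g 29.999755024909973
shift [-0.0103 -0.0016  0.1957] turn [-0.0006 -0.0001  0.0007] rows 2.0
[[272.6, 183.3], [315.5, 190.9], [310.6, 220.1], [267.4, 212.5], [272.7, 188.7], [311.0, 195.5], [307.0, 219.4], [268.4, 212.6]]
[[288.4, 187.9], [299.3, 204.0], [274.9, 207.7], [265.5, 191.2], [287.3, 209.4], [297.3, 225.7], [276.7, 229.1], [267.7, 212.4]]
```

View pics/s2_220_160.png

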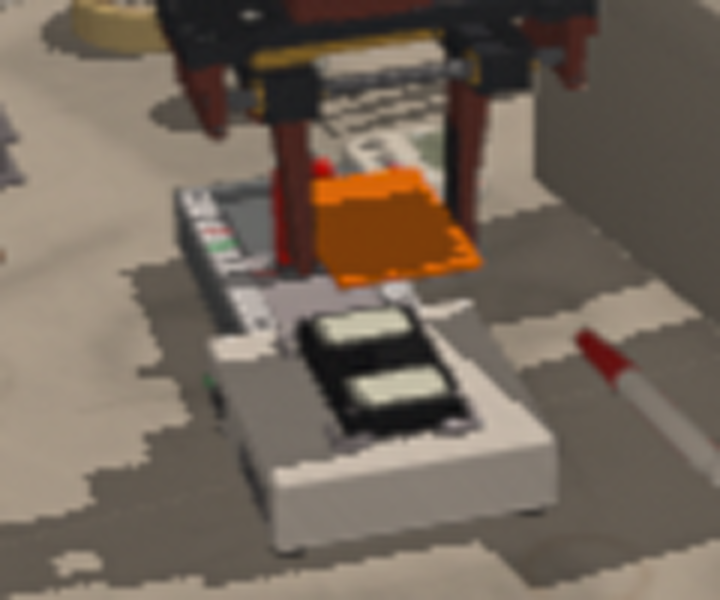

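The sheet is level in the grip, with near corners at crop (482,266) and (340,288), as projected for the nest centre. I lower and release.

Emit:
step_arm(deltas=[[[-0.01, -0.002, 0.06], [0, 0, 0.001], -1], [[-0.01, -0.002, 0.12], [0, 0, 0.001], -1], [[-0.01, -0.002, 0.16], [0, 0, 0.001], -1], [[-0.01, -0.002, 0.18], [0, 0, 0.001], -1], [[-0.01, -0.002, 0.194], [0, 0, 0.001], -1], [[-0.01, -0.002, 0.194], [0, 0, 0.001], -1], [[-0.01, -0.002, 0.194], [0, 0, 0.001], -1], [[-0.01, -0.002, 0.194], [0, 0, 0.001], -1]])

```text
t: 6.0
ee_pos: [525.5, -69.9, 53.8]
orientation: [2.383, 2.046, 0.001]
ft_force: [0.6, 0.0, -0.4]
width: 63.8
grasp_force: 30.0
```

```bash
python3 -c "
from h import *
st();plan([525,-69,52],-0.15)"
```

```text
t 6.0 p [525.5 -69.9  53.8] yaw -0.151 tilt [ 0.0011 -0.0002] F [ 0.6  0.  -0.4] w 63.82632507801397 g 29.999804198741913
shift [ 0.0026 -0.0022  0.0061] turn [ 0.0007  0.     -0.001 ] rows 1.0
```

Emit:
step_arm(deltas=[[[0.002, -0.001, 0.004], [0, 0, 0], -1], [[0.002, -0.001, 0.008], [0, 0, 0], -1], [[0.002, -0.001, 0.008], [0, 0, 0], -1], [[0.002, -0.001, 0.008], [0, 0, 0], -1], [[0.002, -0.001, 0.008], [0, 0, 0], 0.9], [[0.002, -0.001, 0.008], [0, 0, 0], 0.9], [[0.002, -0.001, 0.008], [0, 0, 0], 0.9], [[0.002, -0.001, 0.008], [0, 0, 0], 0.9], [[0.002, -0.001, 0.008], [0, 0, 0], 0.9], [[0.002, -0.001, 0.008], [0, 0, 0], 0.9]])

```text
t: 6.83
ee_pos: [524.7, -69.2, 50.7]
orientation: [-2.383, -2.047, 0.0]
ft_force: [-0.6, 0.6, -0.4]
width: 83.5
grasp_force: 0.0
```

Emit:
step_arm(deltas=[[[0, 0, -0.05], [0, 0, 0], 0.9], [[0, 0, -0.1], [0, 0, 0], 0.9], [[0, 0, -0.2], [0, 0, 0], 0.9], [[0, 0, -0.3], [0, 0, 0], 0.9], [[0, 0, -0.4], [0, 0, 0], 0.9], [[0, 0, -0.4], [0, 0, 0], 0.9], [[0, 0, -0.4], [0, 0, 0], 0.9]])

```text
t: 7.42
ee_pos: [525.9, -69.3, 172.4]
orientation: [2.381, 2.045, 0.004]
ft_force: [-0.2, 0.8, -0.5]
width: 83.2
grasp_force: 0.0
```

```bash
python3 -c "
from h import *
st();plan([470,-215,170],-0.1);d=snap('top','t3');b=snap('side','s3')
crop('s3',220,160,340,260,6)
for c in (b,):
  R=Ro.from_euler('z',-.15).as_matrix()
  print([np.round((np.array(proj(c,np.array([525,-69,z])+R@[x,y,0]))-[220,160])*6,1).tolist() for z,X,Y in ((65,32,47),) for x,y in ((X,Y),(X,-Y),(-X,-Y),(-X,Y))])"
```

```text
t 7.4167 p [525.9 -69.3 172.4] yaw -0.151 tilt [ 0.0039 -0.0006] F [-0.2  0.8 -0.5] w 83.22383964970824 g 0.0
shift [-0.5081 -0.111   0.0077] turn [ 0.0026  0.0001 -0.0343] rows 4.0
[[410.6, 283.8], [474.4, 385.2], [332.1, 408.3], [276.4, 304.4]]
```

View pics/s3_220_160.png

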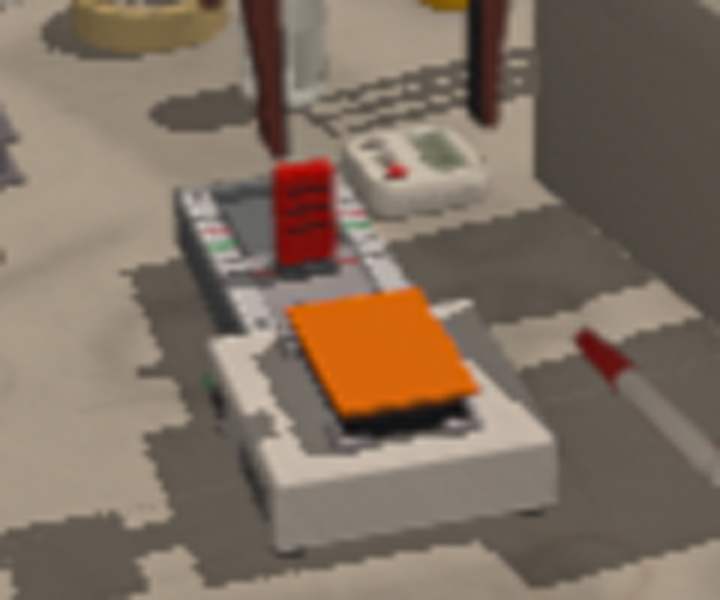

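The sheet lies squarely on the black cassette, with corners at (418,290), (478,388), (342,418) and (288,308), 2–3 mm from prediction. Next is the blue cassette.

Emit:
step_arm(deltas=[[[-0.1, -0.022, 0], [0, 0, -0.01], 0.3], [[-0.22, -0.048, 0], [0, 0, -0.02], 0.0], [[-0.34, -0.075, 0], [0, 0, -0.03], 0.0], [[-0.45, -0.1, 0], [0, 0, -0.034], 0.0], [[-0.57, -0.124, 0], [0, 0, -0.04], 0.0], [[-0.69, -0.152, 0], [0, 0, -0.05], 0.0], [[-0.8, -0.175, 0], [0, 0, -0.06], 0.0], [[-0.88, -0.19, 0], [0, 0, -0.06], 0.0], [[-0.92, -0.2, 0], [0, 0, -0.06], 0.0], [[-0.92, -0.2, 0], [0, 0, -0.06], 0.0], [[-0.92, -0.2, 0], [0, 0, -0.06], 0.0]])

```text
t: 8.43
ee_pos: [423.2, -332.3, 169.6]
orientation: [-2.288, -2.149, -0.0]
ft_force: [0.4, -0.7, 0.5]
width: 44.0
grasp_force: 0.0
```

```bash
python3 -c "
from h import *
st();plan([442,-336.3,80],-0.062)"
```

```text
t 8.4333 p [ 423.2 -332.3  169.6] yaw -0.063 tilt [-0.0017  0.0018] F [ 0.4 -0.7  0.5] w 44.023328627292926 g 0.0
shift [-0.01    0.0638  0.2986] turn [-0.0012 -0.0011 -0.0006] rows 3.0
```

Emit:
step_arm(deltas=[[[-0.01, 0.064, 0.05], [0, 0, 0], 0.0], [[-0.01, 0.064, 0.15], [0, 0, 0], 0.0], [[-0.01, 0.064, 0.25], [0, 0, 0], 0.0], [[-0.01, 0.064, 0.298], [0, 0, 0], 0.0], [[-0.01, 0.064, 0.298], [0, 0, 0], 0.0], [[-0.01, 0.064, 0.298], [0, 0, 0], 0.0]])

```text
t: 8.93
ee_pos: [442.9, -335.2, 80.6]
orientation: [-2.285, -2.152, 0.0]
ft_force: [1.7, -0.6, -0.4]
width: 43.5
grasp_force: 0.0
```

```bash
python3 -c "
from h import *
st();plan([442,-336.3,47],-0.062);snap('side','s4');crop('s4',260,220,360,320,6)"
```

```text
t 8.9333 p [ 442.9 -335.2   80.6] yaw -0.06 tilt [-0.002   0.0018] F [ 1.7 -0.6 -0.4] w 43.46472428484409 g 0.0
shift [-0.0039 -0.0024  0.1121] turn [-0.0014 -0.0011  0.0015] rows 1.0
```

View pics/s4_260_220.png

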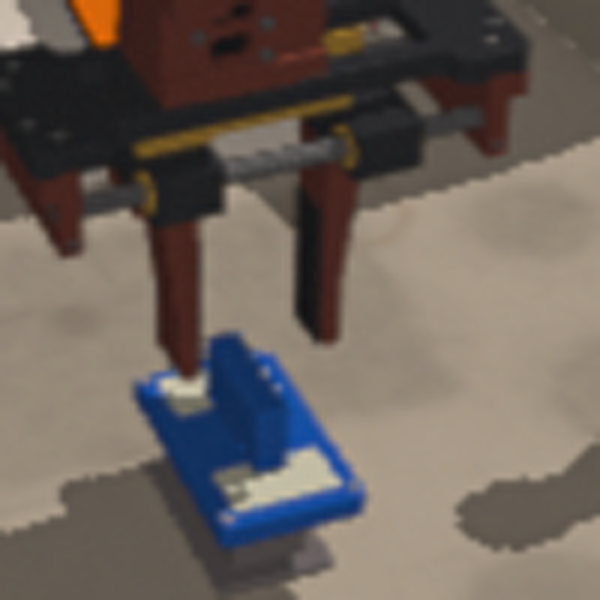

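Fingers at (185,375) and (320,340) straddle the rib at (250,370). I descend and grip.

Emit:
step_arm(deltas=[[[-0.004, -0.002, 0.06], [0, 0, 0], 0.0], [[-0.004, -0.002, 0.1], [0, 0, 0], 0.0], [[-0.004, -0.002, 0.112], [0, 0, 0], 0.0], [[-0.004, -0.002, 0.112], [0, 0, 0], 0.0], [[-0.004, -0.002, 0.112], [0, 0, 0], -1], [[-0.004, -0.002, 0.112], [0, 0, 0], -1], [[-0.004, -0.002, 0.112], [0, 0, 0], -1], [[-0.004, -0.002, 0.112], [0, 0, 0], -1], [[-0.004, -0.002, 0.112], [0, 0, 0], -1], [[-0.004, -0.002, 0.112], [0, 0, 0], -1], [[-0.004, -0.002, 0.112], [0, 0, 0], -1], [[-0.004, -0.002, 0.112], [0, 0, 0], -1], [[-0.004, -0.002, 0.112], [0, 0, 0], -1]])

```text
t: 10.07
ee_pos: [442.3, -338.5, 48.2]
orientation: [2.288, 2.152, 0.0]
ft_force: [-1.7, 0.7, 5.4]
width: 13.8
grasp_force: 30.0
```

Emit:
step_arm(deltas=[[[0, 0, -0.03], [0, 0, 0], -1], [[0, 0, -0.1], [0, 0, 0], -1], [[0, 0, -0.2], [0, 0, 0], -1], [[0, 0, -0.3], [0, 0, 0], -1], [[0, 0, -0.38], [0, 0, 0], -1], [[0, 0, -0.43], [0, 0, 0], -1], [[0, 0, -0.43], [0, 0, 0], -1], [[0, 0, -0.43], [0, 0, 0], -1]])

```text
t: 10.73
ee_pos: [442.3, -338.4, 177.4]
orientation: [2.288, 2.151, 0.0]
ft_force: [-0.4, -0.1, -1.9]
width: 13.8
grasp_force: 30.0
```

```bash
python3 -c "
from h import *
st();plan([525,-69,176],-0.15)"
```

```text
t 10.7333 p [ 442.3 -338.4  177.4] yaw -0.062 tilt [ 0.0012 -0.001 ] F [-0.4 -0.1 -1.9] w 13.849818082996388 g 29.986844658851624
shift [0.9134 0.22   0.004 ] turn [0.0009 0.0006 0.059 ] rows 7.0
```

Emit:
step_arm(deltas=[[[0.06, 0.015, 0], [0, 0, 0.01], -1], [[0.15, 0.036, 0], [0, 0, 0.02], -1], [[0.26, 0.063, 0], [0, 0, 0.03], -1], [[0.38, 0.092, 0], [0, 0, 0.04], -1], [[0.5, 0.12, 0], [0, 0, 0.05], -1], [[0.62, 0.15, 0], [0, 0, 0.059], -1], [[0.73, 0.177, 0], [0, 0, 0.059], -1], [[0.82, 0.2, 0], [0, 0, 0.059], -1], [[0.88, 0.213, 0], [0, 0, 0.059], -1], [[0.906, 0.22, 0], [0, 0, 0.059], -1], [[0.906, 0.22, 0], [0, 0, 0.059], -1], [[0.906, 0.22, 0], [0, 0, 0.059], -1]])

```text
t: 11.73
ee_pos: [524.0, -71.3, 175.7]
orientation: [-2.38, -2.049, 0.002]
ft_force: [0.6, -0.7, -1.4]
width: 13.8
grasp_force: 30.0
```

```bash
python3 -c "
from h import *
st();plan([525,-71,95],-0.15)"
```

```text
t 11.7333 p [524.  -71.3 175.7] yaw -0.149 tilt [-0.002 -0.   ] F [ 0.6 -0.7 -1.4] w 13.754950771598873 g 29.98670518398285
shift [0.0015 0.0038 0.2691] turn [-0.0013  0.0002  0.0006] rows 2.0
```

Emit:
step_arm(deltas=[[[0.001, 0.003, 0.05], [0, 0, 0], -1], [[0.001, 0.003, 0.13], [0, 0, 0], -1], [[0.001, 0.003, 0.2], [0, 0, 0], -1], [[0.001, 0.003, 0.25], [0, 0, 0], -1], [[0.001, 0.003, 0.27], [0, 0, 0], -1], [[0.001, 0.003, 0.27], [0, 0, 0], -1], [[0.001, 0.003, 0.27], [0, 0, 0], -1]])

```text
t: 12.32
ee_pos: [525.5, -71.8, 95.8]
orientation: [-2.383, -2.047, 0.001]
ft_force: [-0.5, 1.1, -0.9]
width: 14.0
grasp_force: 30.0
```

```bash
python3 -c "
from h import *
st();plan([525,-71,83.5],-0.15);snap('side','s5');crop('s5',220,160,340,260,6)"
```

```text
t 12.3167 p [525.5 -71.8  95.8] yaw -0.151 tilt [-0.0005 -0.    ] F [-0.5  1.1 -0.9] w 14.039828898400943 g 29.986797273159027
shift [ 0.0023 -0.002   0.0411] turn [-0.0003  0.0001 -0.0008] rows 1.0
```

View pics/s5_220_160.png

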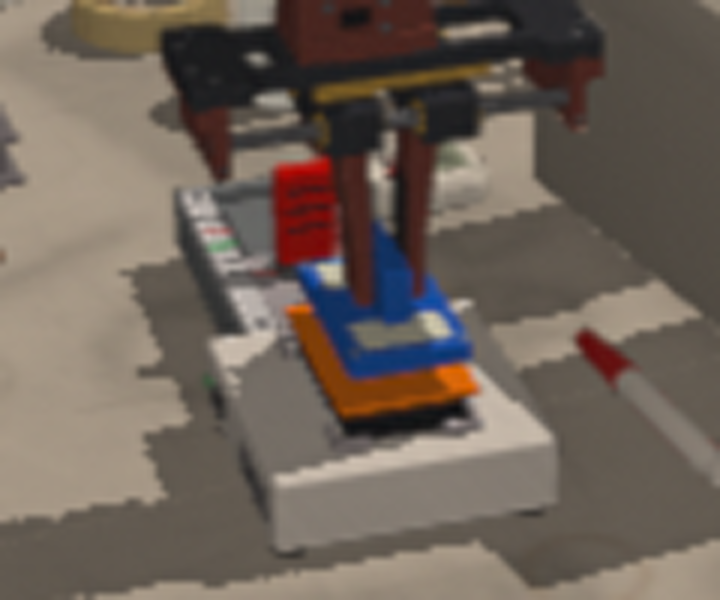

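The blue cassette hovers level and parallel over the sheet, its near edge at about (350–470, 350–378). I lower and release.

Emit:
step_arm(deltas=[[[0.001, -0.001, 0.02], [0, 0, 0], -1], [[0.001, -0.001, 0.033], [0, 0, 0], -1], [[0.001, -0.001, 0.04], [0, 0, 0], -1], [[0.001, -0.001, 0.042], [0, 0, 0], -1], [[0.001, -0.001, 0.042], [0, 0, 0], -1], [[0.001, -0.001, 0.042], [0, 0, 0], -1]])

```text
t: 12.87
ee_pos: [525.5, -70.5, 83.3]
orientation: [2.381, 2.049, 0.0]
ft_force: [-0.1, 0.1, -2.4]
width: 13.5
grasp_force: 30.0
```

```bash
python3 -c "
from h import *
st()"
```

```text
t 12.8667 p [525.5 -70.5  83.3] yaw -0.15 tilt [ 0.0003 -0.    ] F [-0.1  0.1 -2.4] w 13.517761066039856 g 29.986724853515625
```

Emit:
step_arm(deltas=[[[0, 0, 0.003], [0, 0, 0], -1], [[0, 0, 0.003], [0, 0, 0], -1], [[0, 0, 0.003], [0, 0, 0], -0.3], [[0, 0, 0.003], [0, 0, 0], 0], [[0, 0, 0.003], [0, 0, 0], 0], [[0, 0, 0.003], [0, 0, 0], 0], [[0, 0, 0.003], [0, 0, 0], 0], [[0, 0, 0.003], [0, 0, 0], 0], [[0, 0, -0.05], [0, 0, 0], 0], [[0, 0, -0.12], [0, 0, 0], 0], [[0, 0, -0.22], [0, 0, 0], 0], [[0, 0, -0.3], [0, 0, 0], 0], [[0, 0, -0.3], [0, 0, 0], 0], [[0, 0, -0.3], [0, 0, 0], 0]])

```text
t: 14.03
ee_pos: [526.3, -70.7, 174.4]
orientation: [2.38, 2.047, 0.003]
ft_force: [-0.1, -0.3, -0.7]
width: 43.9
grasp_force: 0.0
```

```bash
python3 -c "
from h import *
st();plan([544.4,55.2,170],np.pi/2-.157)
snap('top','t6');snap('side','s6')
im=cv2.imread('pics/t6.png')[165:245,190:325];jm=cv2.imread('pics/s6.png')[160:260,220:340]
cv2.imwrite('pics/m6.png',np.vstack([cv2.resize(im,(506,300),interpolation=2),cv2.resize(jm,(506,300),interpolation=2)][::-1]))
cv2.imwrite('pics/m6s.png',cv2.resize(jm,None,fx=6,fy=6,interpolation=2))"
```

```text
t 14.0333 p [526.3 -70.7 174.4] yaw -0.15 tilt [ 0.0031 -0.0005] F [-0.1 -0.3 -0.7] w 43.87587409547446 g 0.0
shift [ 0.4239 -0.0031  0.0146] turn [ 0.0016  0.0016 -1.0425] rows 13.0
```

View pics/m6s.png

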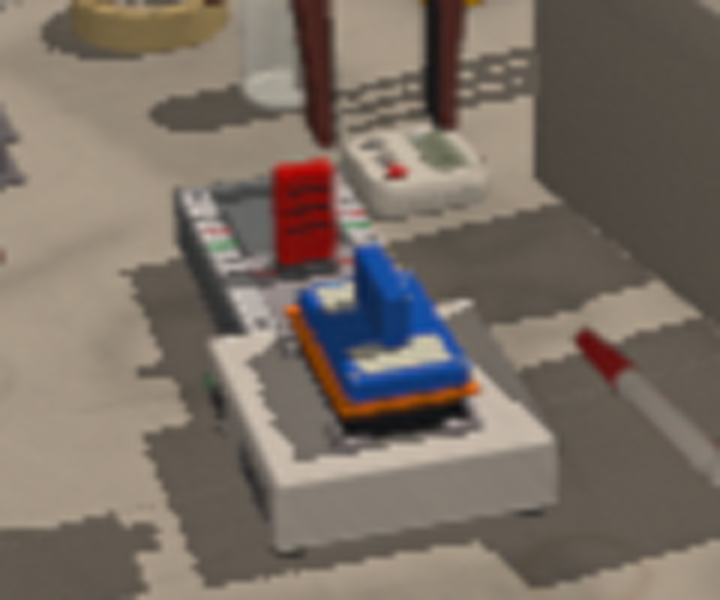

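The stack is complete and aligned: blue lies on orange, with a near edge at (345–478, 385–415). Next is the handle.

Emit:
step_arm(deltas=[[[0.05, 0, 0.01], [0, 0, -0.08], 0], [[0.12, 0, 0.01], [0, 0, -0.16], 0], [[0.2, 0, 0.01], [0, 0, -0.24], 0], [[0.28, 0, 0.01], [0, 0, -0.32], 0], [[0.35, 0, 0.01], [0, 0, -0.4], 0], [[0.4, 0, 0.01], [0, 0, -0.48], 0], [[0.424, -0.003, 0.01], [0, 0, -0.56], 0], [[0.424, -0.003, 0.01], [0, 0, -0.64], 0], [[0.424, -0.003, 0.01], [0, 0, -0.72], 0], [[0.424, -0.003, 0.01], [0, 0, -0.8], 0], [[0.424, -0.003, 0.01], [0, 0, -0.88], 0], [[0.424, -0.003, 0.01], [0, 0, -0.96], 0], [[0.424, -0.003, 0.01], [0, 0, -1.0], 0], [[0.424, -0.003, 0.01], [0, 0, -1.0], 0], [[0.424, -0.003, 0.01], [0, 0, -1.0], 0]])

```text
t: 15.38
ee_pos: [542.7, 55.3, 168.9]
orientation: [-0.349, -3.12, 0.001]
ft_force: [0.1, 0.0, 0.5]
width: 44.0
grasp_force: 0.0
```

```bash
python3 -c "
from h import *
st();plan([544.3,55.3,105],np.pi/2-.157)"
```

```text
t 15.3833 p [542.7  55.3 168.9] yaw 1.348 tilt [-0.0024 -0.0002] F [0.1 0.  0.5] w 43.964726404429086 g 0.0
shift [-0.0056  0.0014  0.2128] turn [-0.0004 -0.0015 -0.044 ] rows 2.0
```

Emit:
step_arm(deltas=[[[-0.005, 0.001, 0.05], [0, 0, -0.044], 0], [[-0.005, 0.001, 0.12], [0, 0, -0.044], 0], [[-0.005, 0.001, 0.2], [0, 0, -0.044], 0], [[-0.005, 0.001, 0.26], [0, 0, -0.044], 0], [[-0.005, 0.001, 0.31], [0, 0, -0.044], 0], [[-0.005, 0.001, 0.34], [0, 0, -0.044], 0], [[-0.005, 0.001, 0.356], [0, 0, -0.044], 0], [[-0.005, 0.001, 0.356], [0, 0, -0.044], 0], [[-0.005, 0.001, 0.356], [0, 0, -0.044], 0]])

```text
t: 16.13
ee_pos: [545.2, 55.3, 63.6]
orientation: [0.244, 3.132, 0.0]
ft_force: [-0.2, 0.2, 0.2]
width: 43.8
grasp_force: 0.0
```

```bash
python3 -c "
from h import *
st();plan([544.3,55.3,62],np.pi/2-.157)"
```

```text
t 16.1333 p [545.2  55.3  63.6] yaw 1.415 tilt [0.0001 0.    ] F [-0.2  0.2  0.2] w 43.803370778679906 g 0.0
shift [ 0.0031 -0.0006  0.0053] turn [0.     0.0001 0.0011] rows 1.0
```

No contact yet. I close on the handle.

Emit:
step_arm(deltas=[[[0, 0, 0], [0, 0, 0], -1], [[0, 0, 0], [0, 0, 0], -1], [[0, 0, 0], [0, 0, 0], -1], [[0, 0, 0], [0, 0, 0], -1], [[0, 0, 0], [0, 0, 0], -1], [[0, 0, 0], [0, 0, 0], -1], [[0, 0, 0], [0, 0, 0], -1], [[0, 0, 0], [0, 0, 0], -1]])

```text
t: 16.8
ee_pos: [545.6, 56.9, 63.9]
orientation: [0.243, 3.131, 0.003]
ft_force: [-0.5, 10.2, 1.7]
width: 13.8
grasp_force: 30.0
```

```bash
cat >> h.py <<'E'
def handle(f):
    "box-frame y of the red handle's top, from the pointer-free red blob in the side picture, best match over travel"
    d=snap('side',f); h=cv2.cvtColor(d['pixels'],cv2.COLOR_RGB2HSV)
    m=cv2.inRange(h,(0,200,110),(4,255,255))|cv2.inRange(h,(174,200,110),(180,255,255))
    m[:, :245]=0; m[:,300:]=0; m[:175]=0; m[220:]=0
    n,l,s,c=cv2.connectedComponentsWithStats(m); i=1+np.argmax(s[1:,4]); print('red',s[i],c[i].round(1))
    e=np.array([.1564,.9877,0])
    for t in (0,30): print(t,'foot-mid',np.round(proj(d,np.array([524.8,-68.5,69])+e*(125+t)),1))
E
python3 -c "
from h import *
st();handle('s7')"
```

```text
t 16.8 p [545.6  56.9  63.9] yaw 1.416 tilt [0.0014 0.002 ] F [-0.5 10.2  1.7] w 13.845583800061956 g 30.001965165138245
red [267 199   8   5  31] [270.5 200.8]
0 foot-mid [270.1 195. ]
30 foot-mid [267.5 190.5]
```

Emit:
step_arm(deltas=[[[0, 0.01, 0], [0, 0, 0], -1], [[0, 0.02, 0], [0, 0, 0], -1], [[0, 0.03, 0], [0, 0, 0], -1], [[0, 0.04, 0], [0, 0, 0], -1], [[0, 0.05, 0], [0, 0, 0], -1], [[0, 0.06, 0], [0, 0, 0], -1], [[0, 0.07, 0], [0, 0, 0], -1], [[0, 0.08, 0], [0, 0, 0], -1], [[0, 0.09, 0], [0, 0, 0], -1], [[0, 0.1, 0], [0, 0, 0], -1], [[0, 0.1, 0], [0, 0, 0], -1], [[0, 0.1, 0], [0, 0, 0], -1], [[0, 0.1, 0], [0, 0, 0], -1]])

```text
t: 17.93
ee_pos: [549.7, 83.8, 63.8]
orientation: [0.242, 3.132, -0.002]
ft_force: [-1.3, -8.1, 5.0]
width: 14.3
grasp_force: 30.0
```

```bash
python3 -c "
from h import *
st();handle('s8')
o=get_obs();e=np.array([.1564,.9877]);print('travel by TCP',e@(o['ee_pos'][:2]-[545.6,56.9]),'box y',e@(o['ee_pos'][:2]-[524.8,-68.5]))"
```

```text
t 17.9333 p [549.7  83.8  63.8] yaw 1.416 tilt [ 0.0001 -0.0015] F [-1.3 -8.1  5. ] w 14.287789713570938 g 30.00419944524765
red [264 183   9  16  48] [266.9 193.9]
0 foot-mid [270.1 195. ]
30 foot-mid [267.5 190.5]
travel by TCP 27.18314601576961 box y 154.29384601576962
```

Emit:
step_arm(deltas=[[[0, 0.004, 0], [0, 0, 0], -1], [[0, 0.008, 0], [0, 0, 0], -1], [[0, 0.008, 0], [0, 0, 0], -1], [[0, 0.008, 0], [0, 0, 0], -1], [[0, 0.008, 0], [0, 0, 0], -1], [[0, 0.008, 0], [0, 0, 0], -1]])

```text
t: 18.48
ee_pos: [550.0, 86.0, 63.8]
orientation: [0.243, 3.132, -0.003]
ft_force: [-1.3, -8.8, 6.5]
width: 14.2
grasp_force: 30.0
```

```bash
python3 -c "
from h import *
e=np.array([.1564,.9877])
P=[];F=[]
for i in range(6):
  d=snap('top','t9'); o=get_obs(); P.append(e@(o['ee_pos'][:2]-[545.6,56.9]));F.append(o['ft_force']@[.1564,.9877,0])
print(np.round(P,1),np.round(F,1)); st()
s=np.load('pics/s8.npz')
b=snap('side','s9');a=np.load('pics/t0.npz')['pixels'].astype(int)
h=cv2.cvtColor(b['pixels'],cv2.COLOR_RGB2HSV)
for n,(lo,hi) in {'orange':((5,190,120),(18,255,255)),'blue':((105,150,60),(125,255,255))}.items():
  for f in ('s6','s9'):
    g=cv2.inRange(cv2.cvtColor(np.load('pics/%s.npz'%f)['pixels'],cv2.COLOR_RGB2HSV)[200:235,262:305],lo,hi); q=cv2.findNonZero(g); print(n,f,len(q),q.mean(0))
"
```

```text
[29.5 29.5 29.5 29.4 29.5 29.5] [-9.3 -8.4 -8.5 -7.6 -8.1 -8. ]
t 18.7833 p [550.1  86.   63.8] yaw 1.416 tilt [-0.     -0.0016] F [-1.1 -8.   5.7] w 13.79354803875564 g 30.004809200763702
orange s6 43 [[18.79069767 23.04651163]]
orange s9 44 [[18.93181818 23.11363636]]
blue s6 277 [[21.41516245 14.24187726]]
blue s9 278 [[21.38848921 14.23381295]]
```

```bash
python3 -c "
from workcell import *
print(close_job())"
```

```text
the job is handed in; nothing more can be done
None
```

I handed the job in: the orange sheet and blue cassette sit squarely on the black one, and the gripper holds the shutter steady at about 29.5 mm of travel (target 30 ± 4.5 mm) against roughly 8 N of spring; no verdict came back.

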